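Set a card core against the flip stop of the cutting jig

TASK

Get the card core in the cutting jig ready to be cut: flip the jig's stop flag all the way down into the channel, then slide the follower along so that it pushes the core up against the sprung bumper of the stop. Leave the core lightly pinched between follower and bumper, snug enough that it cannot creep but without crushing the card, then let go. Do not disturb the other things on the table.

Things in the scene. Friction and masses are not known exactly. Their poses are not given: they have to be found in the camera images.
- jig: wooden cutting jig, fixed: base 130 (x) x 460 (y) x 12 mm, origin under its centre. Along its y runs an open channel 48 mm wide, centre line at x = -15 mm, floor 12 mm up; low wooden wall on the robot's side (top 26 mm up), aluminium fence with scale marks on the far side (top 48 mm up). Follower at the +y end, stop near the -y end
- stop_flag (a joint): hinge angle of the steel stop flag: 0 = fully down on its rest, across the channel; 1.57 = straight up (range 0 to 1.8; starts raised). The hinge is stiff (0.15 N m): the flag stays where it is left, and 2 to 4 N near its end swings it. It swings down towards the robot
- flag_hinge (a point): middle of the flag's hinge axis, 75 mm above the table, behind the fence; the axis runs along the jig's y; orientation as the jig's
- flag_pad (a point): point on the flag's outer face (upper when down; away from the robot when up), 80 mm from the hinge axis, mid width. The flag is a bar 24 mm wide, 8 mm thick, reaching 103 mm from the hinge; at 0 it points along the jig's -x, its upper face 79 mm above the table. A paddle 40 mm wide under it closes the channel
- carriage: grey block 34 x 44 mm, top 88 mm up, fixed behind the fence; holds the flag's hinge. On the flag's paddle a screw carries a rubber bumper 18 mm across, facing the jig's +y, 34 mm up when down. Its face is 24 to 44 mm from the flag's middle: the screw's setting is unknown, so contact must be felt. The bumper is sprung: 2 N per mm, 8 mm travel, then solid. Origin under its centre, 22 mm up
- follower: wooden block that slides in the channel along the jig's y, 45 x 36 (along y) x 45 mm; origin under its centre, on the channel floor; front face 18 mm from the origin towards -y. It drags: about 10 N keeps it moving slowly, so it stays where it is left and holds the core against the bumper's spring. It can slide at least 178 mm towards -y
- follower_grip (a point): middle of the follower's upright round grip, 88 mm above the table: black cylinder 22 mm across, from 62 to 108 mm above the table
- core: brown card tube lying loose in the jig's channel, 170 mm long (along its own x, which lies along the channel), 44 mm across; origin under its middle. It is held when the follower presses it with 2.5 N or more; more than 13 N crushes it; 5 to 9 N is a good pinch. It slides with almost no force of its own
- glue_bottle: white glue bottle with an orange nozzle, 55 mm across, 156 mm tall, at the back right; origin under its centre
- small_tub: white round tub, 107 mm across, 80 mm tall, at the back; origin under its centre
- clear_tape: wide roll of tape lying flat, 94 mm across, 48 mm tall, at the back left; origin under its centre
- pencil: red pencil, 142 mm long, lying at the back; origin under its centre

How it is judged:
By the outcome, as a careful person would: the job done as asked, in the order asked, and still so for the second after the job is handed in, with the robot touching nothing.
It also fails if it takes over 64 s, if anything falls off the work surface, if the arm or the gripper's body presses on something with over 40 N, if the wrist force passes 120 N, or if a joint passes its speed limit or range.

ROBOT

A 6-joint arm with a two-finger parallel gripper is mounted at the origin on the work surface; the furniture and walls round the work are solid. World frame = base frame: x ahead of the robot, y to its left, z up, the work surface at z = 0. Lengths are in m, angles in rad, forces in N, time in s.
With the tool pointing down it reaches from about 0.375 to 0.9 m from the base axis. Payload 3.1 kg.
Tool frame: the origin (TCP) lies midway between the tips of the shut fingers; the grasp point (between the pads) lies 19 mm behind it (manip.grasp_offset is the distance from the TCP to the grasp point, in m); z points along the fingers, y is the line along which they close (so a half turn about z gives the same grasp; the last joint's range is limited). The gripper opens to 85 mm and grips with 20 to 120 N. Pads are 22 mm wide; open, the fingers measure 114 mm over their backs; the gripper's body (76 mm by 85 mm) begins 54 mm behind the grasp point. The pads swing forward as they close: fully open they stand 13 mm farther back than shut.
Start: joints at [-1.407, 0.527, 1.433, -0, 1.181, -0.178], TCP at [0.21, -0.589, 0.231] pointing down, gripper open.
Joint ranges: [-3.08, 3.08], [-0.75, 2.2], [0.22, 2.44], [-1.43, 4.57], [0, 2.65], [-2.85, 2.85]. Speed limits (rad/s): [2.79, 2.79, 3.14, 3.14, 3.14, 3.14].

INTERFACE

Orientations are given as a unit quaternion [x, y, z, w].
In Python, from station import sensors, cams, order, manip gives the robot as it stands.
- The arm moves only by the tool move_arm, never from a script. Its argument "targets" is a list of rows, each an object of numbers: "dx", "dy", "dz": the shift along the world's x, y, z normalised to -1 to 1, where 1 is 25 mm; "rx", "ry", "rz": the turn, a rotation vector about the world's x, y, z normalised to -1 to 1, where 1 is 30 degrees. A call has exactly 10 rows; each row shifts and turns the commanded pose from where the row before left it; what a row does not reach is not made up. A row lasts 1/8 s, in which the tool goes at most 62.5 mm and 10.7 degrees, less where a joint would pass 70% of its speed; a pose out of reach is approached as far as the arm can. A call with a number of a shift or a turn outside -1 to 1 is refused whole. A call with a gripper value outside its range is refused whole. "claw" is the opening in per cent of the stroke, from 0 (shut) to 100 (fully open), set as the call begins (left out, the last holds). The fingers move at their own pace and stop on an object; "newtons" is the grip in N (left out, the last holds). Time passes only in rows, so rows that do not move let the fingers close, or fill a call up. It gives the time, the measured TCP pose, the force, the opening and the grip force at its end, in the units of the state.
- sensors.sense(): the state, without advancing time (a new reading comes with each control period).
- cams.snapshot(name): name is "side" or "top"; returns the picture (400x640x3 uint8, red, green, blue); there is no depth.
- cams.camera_model(name): a dict with "fx", "fy", "cx", "cy" (pixels), "extrinsics" (4x4, takes a point from world to camera coordinates). Camera axes: x right, y down, z forward; pixel columns grow to the right and rows downward; lengths in m; the calibration is good to about 2 mm. A picture is of the moment at which its call begins. camera_model takes no time and is no camera call.
- order.sign_off(): hands the job in; it is judged then, once.
The state is a dict: "t": time; "q": joint angles; "qd": joint speeds; "tau": joint torques, N m; "tcp_pos": TCP position; "tool_rot": TCP orientation; "force": force on the tool from outside, world axes, zero at the start; "ft_torque": the same for the moment, N m; "finger_gap": opening from 0.0 (shut) to 1.0 (fully open); "gripper_force": force on a finger pad.
Only numpy, scipy, OpenCV 4.12 (cv2) and the standard library are available. Lean on these libraries where they do the work, as an engineer would, in place of code of your own. Each camera call takes 0.05 s, during which the arm holds its last target. There are 200 camera calls.

## Working session

There is one attempt and no reset: what is moved stays moved. The work goes in short steps, Python scripts to look and compute and a tool call to move; the robot and the scene stay as the last step left them, time stands still between calls to the robot, and variables do not carry over. Pictures are saved under pics/ and viewed, at most 10 in all, crops included, and the job is handed in when it is done.

Besides the shell and the picture viewer there is one more tool, called after "Call:" as a command line: name --argument value ..., lists and objects as JSON in quotes. move_arm: Moves the arm, as the interface text tells. Scaled input: -1 to 1 covers 25 mm each way for a shift and 30 degrees each way for a turn. Its arguments: {"type":"object","properties":{"targets":{"type":"array"},"claw":{"type":"number"},"newtons":{"type":"number"}},"required":["targets"]}

```bash
mkdir -p pics; ls; python3 - <<'E'
from station import sensors,cams
import cv2,numpy as np
for n in("side","top"):
    im=cams.snapshot(n);cv2.imwrite(f"pics/{n}0.png",cv2.cvtColor(im,cv2.COLOR_RGB2BGR))
    m=cams.camera_model(n);print(n,m["fx"],m["cx"],m["cy"]);print(np.round(m["extrinsics"],3))
s=sensors.sense();print(s)
E
```

```text
pics
side 430.1224955875728 319.28679609644627 204.41162599378023
[[ 0.953 -0.304 -0.011 -0.601]
 [-0.155 -0.452 -0.878  0.166]
 [ 0.262  0.838 -0.478  0.759]
 [ 0.     0.     0.     1.   ]]
top 452.4465558972521 322.6819794880915 207.1393986051439
[[ 0.016 -1.     0.017 -0.046]
 [-0.989 -0.018 -0.144  0.629]
 [ 0.144 -0.014 -0.989  1.137]
 [ 0.     0.     0.     1.   ]]
{'t': 0.1, 'q': array([-1.40747837e+00,  5.28360304e-01,  1.43376908e+00,  1.08668485e-06,
        1.18139009e+00, -1.78472481e-01]), 'qd': array([-1.72464865e-03, -2.77497541e-03, -1.51060230e-03,  1.60724761e-04,
        1.08818665e-03, -9.82163345e-05]), 'tau': array([-5.65175142e-04, -4.43305278e+01, -1.78586537e+01, -1.61517310e-04,
        3.83830353e-03,  1.24045908e-05]), 'tcp_pos': array([ 0.20942317, -0.58819378,  0.23044101]), 'tool_rot': array([ 9.85432495e-01,  1.70064312e-01,  7.80240979e-06, -9.63380803e-04]), 'force': array([ 1.04500563, -0.53788062,  0.36340621]), 'ft_torque': array([0.03177497, 0.04160804, 0.02400775]), 'gripper_force': 0.0, 'finger_gap': 0.9997836351438945}
```

View pics/side0.png

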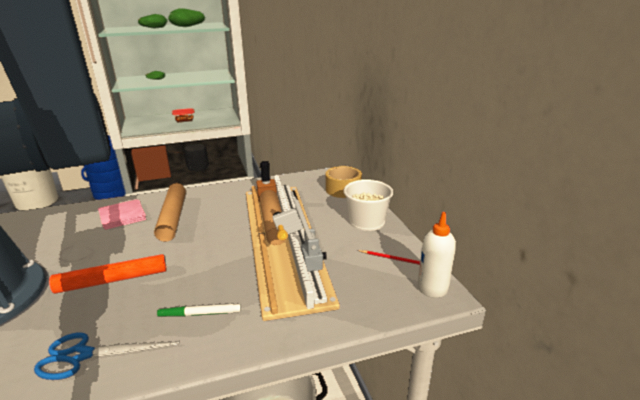

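View pics/top0.png

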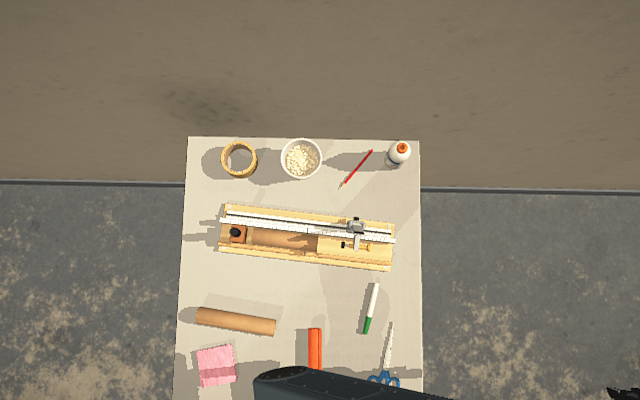

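The top view shows the jig from about (218,204) to (396,270), slightly yawed. The black grip is at about (236,232) and the carriage with the raised flag at about (356,228). In the side view the grip is at (265,170) and the carriage near (312,245).

```bash
cat > h.py <<'E'
import numpy as np,cv2
from station import cams,sensors
def ray(n,u,v):
    m=cams.camera_model(n);E=m["extrinsics"];R=E[:3,:3];o=-R.T@E[:3,3]
    d=R.T@np.array([(u-m["cx"])/m["fx"],(v-m["cy"])/m["fy"],1]);return o,d
def plane(n,u,v,z):
    o,d=ray(n,u,v);return o+d*(z-o[2])/d[2]
def proj(n,p):
    m=cams.camera_model(n);c=m["extrinsics"]@np.append(p,1);return np.array([m["fx"]*c[0]/c[2]+m["cx"],m["fy"]*c[1]/c[2]+m["cy"]])
def crop(n,x0,y0,w,h,k,f):
    im=cv2.cvtColor(cams.snapshot(n),cv2.COLOR_RGB2BGR)
    cv2.imwrite(f,cv2.resize(im[y0:y0+h,x0:x0+w],None,fx=k,fy=k,interpolation=cv2.INTER_CUBIC))
E
python3 - <<'E'
from h import *
a=cv2.imread("pics/top0.png")[190:290,205:405];b=cv2.imread("pics/side0.png")[150:325,235:345]
cv2.imwrite("pics/c1.png",cv2.resize(a,None,fx=4,fy=4,interpolation=2))
cv2.imwrite("pics/c2.png",cv2.resize(b,None,fx=3.4,fy=3.4,interpolation=2))
E
```

```text
(no output)
```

View pics/c1.png

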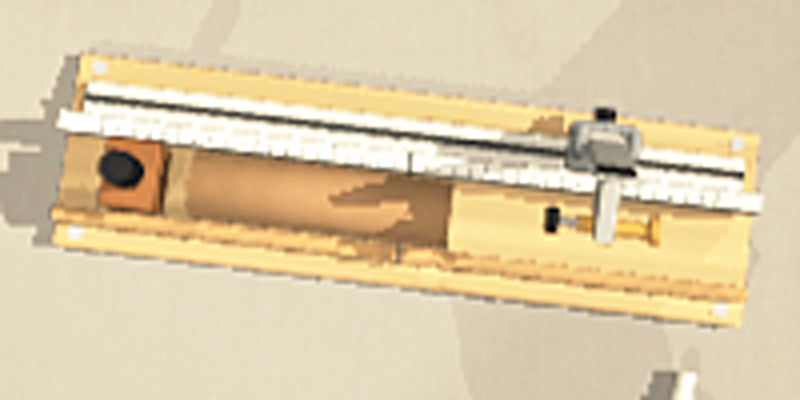

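View pics/c2.png

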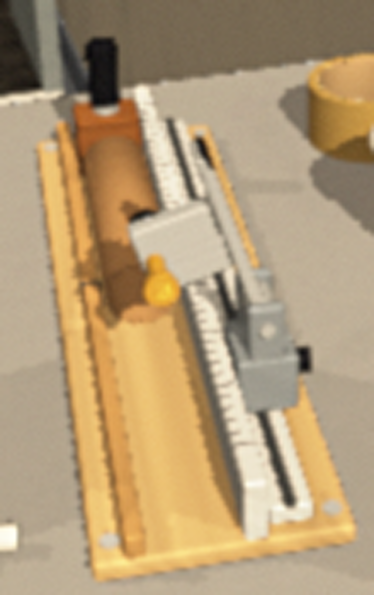

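The crops show the flag standing up, with its paddle over the channel and the bumper towards +y. The core sits just in front of the follower. In the top crop the base corners are at (82,52), (760,132), (742,326) and (55,245), and the grip is at (122,168).

```bash
python3 - <<'E'
from h import *
C=np.array([plane("top",205+u/4,190+v/4,.012)[:2] for u,v in[(82,52),(760,132),(742,326),(55,245)]])
print(C.round(4));c=C.mean(0)
ax=(C[0]+C[3]-C[1]-C[2]);print(np.linalg.norm(ax)/2,np.linalg.norm(C[0]-C[3]),np.linalg.norm(C[1]-C[2]))
ax/=np.linalg.norm(ax);yaw=np.arctan2(-ax[0],ax[1]);ex=np.array([ax[1],-ax[0]])
print("centre",c,"yaw deg",np.degrees(yaw),"ex",ex,"ey",ax)
J=lambda p:((p[:2]-c)@ex,(p[:2]-c)@ax)
g=plane("top",205+122/4,190+166/4,.108);print("grip",g,J(g))
# dark mask in both
for n in("top","side"):
    im=cv2.imread(f"pics/{n}0.png");x,y,w,h=(222,218,30,28) if n=="top" else (252,155,24,32)
    m=(im[y:y+h,x:x+w].max(2)<50).astype(np.uint8);k,l,st,ce=cv2.connectedComponentsWithStats(m);i=1+st[1:,4].argmax();print(n,st[i],ce[i]+[x,y])
# carriage body top ~ z .088 ; flag end top z ~.075+.103
for u,v,z in[(605,155,.088),(606,172,.178),(606,240,.178),(552,220,.16)]:
    p=plane("top",205+u/4,190+v/4,z);print(u,v,p,J(p))
p=plane("side",235+304/3.4,150+360/3.4,.06)
for q in[(-.065,.23),(.065,-.23),(-.065,-.23),(.065,.23)]:
    w=c+q[0]*ex+q[1]*ax;print(q,w,proj("side",[*w,.012]),((proj("side",[*w,.012])-[235,150])*3.4).round())
w=g[:2];print(proj("side",[*w,.108]),proj("side",[*w,.062]))
E
```

```text
[[ 0.641   0.2254]
 [ 0.5951 -0.2304]
 [ 0.466  -0.2176]
 [ 0.5117  0.2371]]
0.4575573427083361 0.1297904388615274 0.1297402551498668
centre [0.55345831 0.00360886] yaw deg -5.740937071190959 ex [ 0.99498435 -0.10003068] ey [0.10003068 0.99498435]
grip [0.55634927 0.17826629 0.108     ] (np.float64(-0.014594641084233959), np.float64(0.17407059891674123))
top [ 9 10 10  9 39] [235.79487179 231.84615385]
side [  2   6  16  20 173] [263.67630058 170.33526012]
605 155 [ 0.57030032 -0.1195512   0.088     ] (np.float64(0.02907732505984418), np.float64(-0.12085761176569594))
606 172 [ 0.5516043  -0.11208678  0.178     ] (np.float64(0.009728403245795653), np.float64(-0.11530081284079303))
606 240 [ 0.51256988 -0.11228998  0.178     ] (np.float64(-0.02908990681331184), np.float64(-0.11940762990536871))
552 220 [ 0.52459773 -0.0823243   0.16      ] (np.float64(-0.02011987272080072), np.float64(-0.08838909098854912))
(-0.065, 0.23) [0.51179138 0.23895726] [245.48465433 191.59838755] [ 36. 141.]
(0.065, -0.23) [ 0.59512524 -0.23173953] [340.87782643 305.2264078 ] [360. 528.]
(-0.065, -0.23) [ 0.46577727 -0.21873555] [262.5565534  317.37977757] [ 94. 569.]
(0.065, 0.23) [0.64113935 0.22595327] [296.2531044  186.37729614] [208. 124.]
[264.8734849  163.15663043] [266.26268802 181.00032954]
```

```bash
python3 - <<'E'
from h import *
c=np.array([.5535,.0036]);ex=np.array([.995,-.1]);ey=np.array([.1,.995])
W=lambda x,y,z:[*(c+x*ex+y*ey),z]
def pr(*p): return ((proj("top",W(*p))-[205,190])*4).round(),((proj("side",W(*p))-[235,150])*3.4).round()
for hx in(.03,.04,.05,.06):
  print(hx,"hinge",*pr(hx,-.118,.075))
  for a in(1.0,1.2,1.4,1.57): print(a,*pr(hx-.103*np.cos(a),-.118,.075+.103*np.sin(a)))
for x in(.03,.045,.06): print("carr",x,pr(x,-.118,.088), pr(x-.017,-.14,.088),pr(x-.017,-.14,.01))
# core ends
for u,v in[(188,183),(452,213)]:
    p=plane("top",205+u/4,190+v/4,.04)[:2]-c;print("core",p@ex,p@ey)
E
```

```text
0.03 hinge [599. 155.] [245. 306.]
1.0 [602. 235.] [130. 173.]
1.2 [606. 203.] [165. 152.]
1.4 [611. 168.] [205. 138.]
1.57 [614. 138.] [239. 132.]
0.04 hinge [601. 139.] [263. 303.]
1.0 [603. 218.] [150. 170.]
1.2 [608. 186.] [185. 150.]
1.4 [613. 151.] [225. 136.]
1.57 [616. 121.] [259. 129.]
0.05 hinge [602. 124.] [282. 301.]
1.0 [605. 201.] [170. 168.]
1.2 [610. 168.] [205. 148.]
1.4 [615. 134.] [244. 134.]
1.57 [618. 104.] [279. 127.]
0.06 hinge [604. 108.] [300. 299.]
1.0 [607. 184.] [190. 166.]
1.2 [612. 151.] [225. 146.]
1.4 [616. 117.] [264. 132.]
1.57 [620.  87.] [298. 125.]
carr 0.03 (array([601., 153.]), array([244., 285.])) (array([633., 184.]), array([219., 311.])) (array([620., 193.]), array([224., 433.]))
carr 0.045 (array([603., 129.]), array([272., 281.])) (array([635., 160.]), array([248., 308.])) (array([623., 171.]), array([251., 429.]))
carr 0.06 (array([606., 106.]), array([300., 278.])) (array([638., 137.]), array([277., 304.])) (array([625., 149.]), array([279., 425.]))
core -0.01583130262963697 0.1426513302248401
core -0.015103309353919398 -0.029857995138581922
```

Call:
move_arm --targets '[{"dx":0.82,"dy":0.94,"rz":-0.28},{"dx":0.82,"dy":0.94,"rz":-0.28},{"dx":0.82,"dy":0.94,"rz":-0.28},{"dx":0.82,"dy":0.94},{"dx":0.82,"dy":0.94},{"dx":0.82,"dy":0.94},{"dx":0.82,"dy":0.94},{"dx":0.82,"dy":0.94},{"dx":0.82,"dy":0.94},{"dx":0.82,"dy":0.94}]' --claw 0

```text
schema error: expected keys dx, dy, dz, rx, ry, rz
```

Call:
move_arm --targets '[{"dx":0.9,"dy":0.94},{"dx":0.9,"dy":0.94},{"dx":0.9,"dy":0.94},{"dx":0.9,"dy":0.94},{"dx":0.9,"dy":0.94},{"dx":0.9,"dy":0.94},{"dx":0.9,"dy":0.94},{"dx":0.9,"dy":0.94},{"dx":0.9,"dy":0.94},{"dx":0.3,"dy":0.3}]'

```text
schema error: expected keys dx, dy, dz, rx, ry, rz
```

Call:
move_arm --targets '[{"dx":0.82,"dy":0.94,"dz":0,"rx":0,"ry":0,"rz":-0.28},{"dx":0.82,"dy":0.94,"dz":0,"rx":0,"ry":0,"rz":-0.28},{"dx":0.82,"dy":0.94,"dz":0,"rx":0,"ry":0,"rz":-0.28},{"dx":0.82,"dy":0.94,"dz":0,"rx":0,"ry":0,"rz":0},{"dx":0.82,"dy":0.94,"dz":0,"rx":0,"ry":0,"rz":0},{"dx":0.82,"dy":0.94,"dz":0,"rx":0,"ry":0,"rz":0},{"dx":0.82,"dy":0.94,"dz":0,"rx":0,"ry":0,"rz":0},{"dx":0.82,"dy":0.94,"dz":0,"rx":0,"ry":0,"rz":0},{"dx":0.82,"dy":0.94,"dz":0,"rx":0,"ry":0,"rz":0},{"dx":0.82,"dy":0.94,"dz":0,"rx":0,"ry":0,"rz":0}]' --claw 0

```text
t: 1.35
tcp_pos: [0.4149, -0.3527, 0.2309]
tool_rot: [0.999, -0.049, -0.0, -0.0]
force: [-0.8, -0.2, 0.3]
finger_gap: -0.002
gripper_force: 0.0
```

Call:
move_arm --targets '[{"dx":0.9,"dy":0.96,"dz":0,"rx":0,"ry":0,"rz":0},{"dx":0.9,"dy":0.96,"dz":0,"rx":0,"ry":0,"rz":0},{"dx":0.9,"dy":0.96,"dz":0,"rx":0,"ry":0,"rz":0},{"dx":0.9,"dy":0.96,"dz":0,"rx":0,"ry":0,"rz":0},{"dx":0.9,"dy":0.96,"dz":0,"rx":0,"ry":0,"rz":0},{"dx":0.9,"dy":0.96,"dz":0,"rx":0,"ry":0,"rz":0},{"dx":0.9,"dy":0.96,"dz":0,"rx":0,"ry":0,"rz":0},{"dx":0.9,"dy":0.96,"dz":0,"rx":0,"ry":0,"rz":0},{"dx":0.9,"dy":0.96,"dz":0,"rx":0,"ry":0,"rz":0},{"dx":0.2,"dy":0.6,"dz":0,"rx":0,"ry":0,"rz":0}]'

```text
t: 2.6
tcp_pos: [0.6227, -0.1215, 0.2307]
tool_rot: [0.999, -0.048, -0.0, -0.0]
force: [-0.9, 0.2, -0.2]
finger_gap: 0.002
gripper_force: 0.0
```

```bash
python3 - <<'E'
from h import *
a=cv2.cvtColor(cams.snapshot("top"),4)[130:280,300:420];b=cv2.cvtColor(cams.snapshot("side"),4)[110:290,220:370]
f=lambda i:cv2.resize(i,(int(i.shape[1]*560/i.shape[0]*.66),int(560*.66)),interpolation=2)
cv2.imwrite("pics/d1.png",np.hstack([f(a),f(b)]))
E
```

```text
(no output)
```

View pics/d1.png

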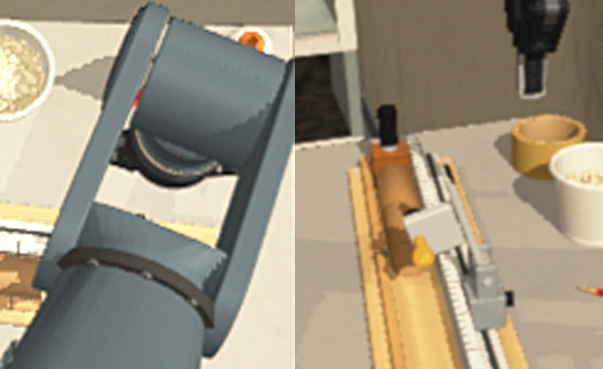

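The side view shows the shut fingers behind and above the raised flag, at about (533,85) in the montage. In the top view the arm hides the flag. Next I go down and start pushing.

Call:
move_arm --targets '[{"dx":0,"dy":0,"dz":-0.86,"rx":0,"ry":0,"rz":0},{"dx":0,"dy":0,"dz":-0.86,"rx":0,"ry":0,"rz":0},{"dx":0,"dy":0,"dz":-0.86,"rx":0,"ry":0,"rz":0},{"dx":0,"dy":0,"dz":-0.86,"rx":0,"ry":0,"rz":0},{"dx":-0.4,"dy":0.04,"dz":0,"rx":0,"ry":0,"rz":0},{"dx":-0.4,"dy":0.04,"dz":0,"rx":0,"ry":0,"rz":0},{"dx":-0.4,"dy":0.04,"dz":0,"rx":0,"ry":0,"rz":0},{"dx":-0.4,"dy":0.04,"dz":0,"rx":0,"ry":0,"rz":0},{"dx":-0.4,"dy":0.04,"dz":0,"rx":0,"ry":0,"rz":0},{"dx":-0.4,"dy":0.04,"dz":0,"rx":0,"ry":0,"rz":0}]'

```text
t: 3.95
tcp_pos: [0.5623, -0.117, 0.1458]
tool_rot: [0.999, -0.049, 0.001, 0.0]
force: [1.7, -0.5, 0.5]
finger_gap: -0.001
gripper_force: 0.7
```

Call:
move_arm --targets '[{"dx":-0.28,"dy":0.03,"dz":-0.2,"rx":0,"ry":0,"rz":0},{"dx":-0.28,"dy":0.03,"dz":-0.2,"rx":0,"ry":0,"rz":0},{"dx":-0.25,"dy":0.025,"dz":-0.35,"rx":0,"ry":0,"rz":0},{"dx":-0.25,"dy":0.025,"dz":-0.35,"rx":0,"ry":0,"rz":0},{"dx":-0.25,"dy":0.025,"dz":-0.35,"rx":0,"ry":0,"rz":0},{"dx":-0.1,"dy":0.01,"dz":-0.3,"rx":0,"ry":0,"rz":0},{"dx":-0.08,"dy":0.01,"dz":-0.3,"rx":0,"ry":0,"rz":0},{"dx":-0.08,"dy":0.01,"dz":-0.3,"rx":0,"ry":0,"rz":0},{"dx":-0.06,"dy":0,"dz":-0.2,"rx":0,"ry":0,"rz":0},{"dx":0,"dy":0,"dz":0,"rx":0,"ry":0,"rz":0}]'

```text
t: 5.2
tcp_pos: [0.5209, -0.1126, 0.081]
tool_rot: [0.999, -0.049, -0.0, -0.0]
force: [-0.5, -1.3, 1.1]
finger_gap: -0.004
gripper_force: 0.0
```

Call:
move_arm --targets '[{"dx":0,"dy":0,"dz":-0.04,"rx":0,"ry":0,"rz":0},{"dx":0,"dy":0,"dz":-0.04,"rx":0,"ry":0,"rz":0},{"dx":0,"dy":0,"dz":-0.02,"rx":0,"ry":0,"rz":0},{"dx":0,"dy":0,"dz":-0.02,"rx":0,"ry":0,"rz":0},{"dx":0,"dy":0,"dz":-0.02,"rx":0,"ry":0,"rz":0},{"dx":0,"dy":0,"dz":0,"rx":0,"ry":0,"rz":0},{"dx":0,"dy":0,"dz":0,"rx":0,"ry":0,"rz":0},{"dx":0,"dy":0,"dz":0,"rx":0,"ry":0,"rz":0},{"dx":0,"dy":0,"dz":0,"rx":0,"ry":0,"rz":0},{"dx":0,"dy":0,"dz":0,"rx":0,"ry":0,"rz":0}]'

```text
t: 6.45
tcp_pos: [0.5213, -0.1128, 0.079]
tool_rot: [0.999, -0.049, 0.0, 0.0]
force: [-2.1, 0.9, 8.1]
finger_gap: -0.001
gripper_force: 3.9
```

Call:
move_arm --targets '[{"dx":0,"dy":0,"dz":0.8,"rx":0,"ry":0,"rz":0},{"dx":0,"dy":0,"dz":0.8,"rx":0,"ry":0,"rz":0},{"dx":0,"dy":0,"dz":0.8,"rx":0,"ry":0,"rz":0},{"dx":0,"dy":0,"dz":0.8,"rx":0,"ry":0,"rz":0},{"dx":0.1,"dy":0.95,"dz":0,"rx":0,"ry":0,"rz":0},{"dx":0.1,"dy":0.95,"dz":0,"rx":0,"ry":0,"rz":0},{"dx":0.1,"dy":0.95,"dz":0,"rx":0,"ry":0,"rz":0},{"dx":0.1,"dy":0.95,"dz":0,"rx":0,"ry":0,"rz":0},{"dx":0.1,"dy":0.95,"dz":0,"rx":0,"ry":0,"rz":0},{"dx":0.1,"dy":0.95,"dz":0,"rx":0,"ry":0,"rz":0}]'

```text
t: 7.7
tcp_pos: [0.5363, 0.0306, 0.158]
tool_rot: [0.999, -0.049, 0.0, -0.0]
force: [-0.1, -0.6, -0.8]
finger_gap: 0.001
gripper_force: 0.0
```

Call:
move_arm --targets '[{"dx":0.12,"dy":0.95,"dz":0,"rx":0,"ry":0,"rz":0},{"dx":0.12,"dy":0.95,"dz":0,"rx":0,"ry":0,"rz":0},{"dx":0.12,"dy":0.95,"dz":0,"rx":0,"ry":0,"rz":0},{"dx":0.12,"dy":0.95,"dz":0,"rx":0,"ry":0,"rz":0},{"dx":0.12,"dy":0.95,"dz":0,"rx":0,"ry":0,"rz":0},{"dx":0.12,"dy":0.95,"dz":0,"rx":0,"ry":0,"rz":0},{"dx":0.12,"dy":0.95,"dz":0,"rx":0,"ry":0,"rz":0},{"dx":0.12,"dy":0.95,"dz":0,"rx":0,"ry":0,"rz":0},{"dx":0,"dy":0,"dz":0,"rx":0,"ry":0,"rz":0},{"dx":0,"dy":0,"dz":0,"rx":0,"ry":0,"rz":0}]'

```text
t: 8.95
tcp_pos: [0.5599, 0.2193, 0.1578]
tool_rot: [0.999, -0.049, -0.0, 0.0]
force: [-0.7, 0.1, 0.6]
finger_gap: -0.001
gripper_force: 0.0
```

```bash
python3 - <<'E'
from h import *
a=cv2.cvtColor(cams.snapshot("top"),4)[180:290,200:420];b=cv2.cvtColor(cams.snapshot("side"),4)[110:320,220:360]
f=lambda i,h:cv2.resize(i,(int(i.shape[1]*h/i.shape[0]),h),interpolation=2)
A=f(a,240);B=f(b,450);A=np.vstack([A,np.zeros((210,A.shape[1],3),np.uint8)])
cv2.imwrite("pics/d2.png",np.hstack([A,B]))
E
```

```text
(no output)
```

View pics/d2.png

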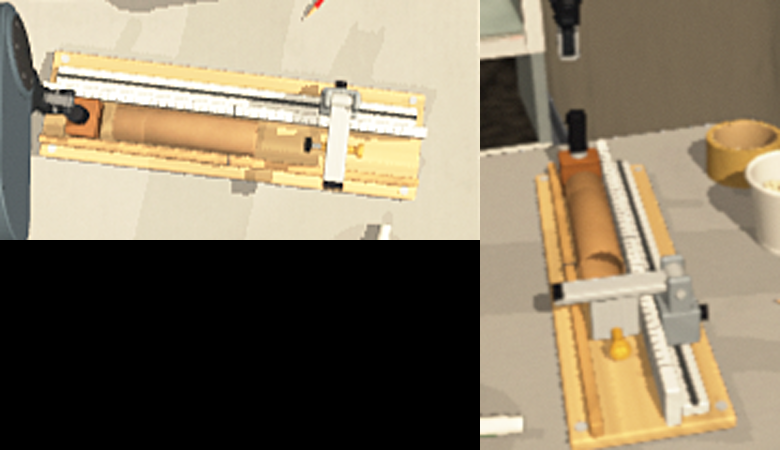

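The flag lies across the channel, at about (335,140) in the montage. The core is at (110–255,130), the bumper at (308,145), and the gripper is behind the grip at (78,115). Next I go down behind the grip and push.

Call:
move_arm --targets '[{"dx":0,"dy":0,"dz":-0.88,"rx":0,"ry":0,"rz":0},{"dx":0,"dy":0,"dz":-0.88,"rx":0,"ry":0,"rz":0},{"dx":0,"dy":0,"dz":-0.88,"rx":0,"ry":0,"rz":0},{"dx":0,"dy":0,"dz":-0.88,"rx":0,"ry":0,"rz":0},{"dx":-0.02,"dy":-0.2,"dz":0,"rx":0,"ry":0,"rz":0},{"dx":-0.02,"dy":-0.2,"dz":0,"rx":0,"ry":0,"rz":0},{"dx":-0.02,"dy":-0.2,"dz":0,"rx":0,"ry":0,"rz":0},{"dx":-0.02,"dy":-0.2,"dz":0,"rx":0,"ry":0,"rz":0},{"dx":-0.02,"dy":-0.2,"dz":0,"rx":0,"ry":0,"rz":0},{"dx":-0.02,"dy":-0.2,"dz":0,"rx":0,"ry":0,"rz":0}]'

```text
t: 10.3
tcp_pos: [0.5583, 0.1925, 0.0711]
tool_rot: [0.999, -0.05, 0.002, -0.003]
force: [1.7, 10.4, -2.7]
finger_gap: 0.001
gripper_force: 5.5
```

Call:
move_arm --targets '[{"dx":-0.01,"dy":-0.12,"dz":0,"rx":0,"ry":0,"rz":0},{"dx":-0.01,"dy":-0.12,"dz":0,"rx":0,"ry":0,"rz":0},{"dx":-0.01,"dy":-0.12,"dz":0,"rx":0,"ry":0,"rz":0},{"dx":-0.01,"dy":-0.12,"dz":0,"rx":0,"ry":0,"rz":0},{"dx":-0.01,"dy":-0.12,"dz":0,"rx":0,"ry":0,"rz":0},{"dx":-0.01,"dy":-0.12,"dz":0,"rx":0,"ry":0,"rz":0},{"dx":-0.01,"dy":-0.12,"dz":0,"rx":0,"ry":0,"rz":0},{"dx":-0.01,"dy":-0.12,"dz":0,"rx":0,"ry":0,"rz":0},{"dx":-0.01,"dy":-0.08,"dz":0,"rx":0,"ry":0,"rz":0},{"dx":-0.01,"dy":-0.08,"dz":0,"rx":0,"ry":0,"rz":0}]'

```text
t: 11.55
tcp_pos: [0.5555, 0.1644, 0.0711]
tool_rot: [0.999, -0.05, 0.001, -0.002]
force: [0.5, 10.1, -2.0]
finger_gap: 0.003
gripper_force: 5.3
```

```bash
cat > m.py <<'E'
from h import *
import sys
c=np.array([.5535,.0036]);ex=np.array([.995,-.1]);ey=np.array([.1,.995])
s=sensors.sense();print("tcp jig",(s["tcp_pos"][:2]-c)@ex,(s["tcp_pos"][:2]-c)@ey,"F jig y",s["force"][:2]@ey)
if len(sys.argv)>1:
    a=cv2.cvtColor(cams.snapshot("top"),4)[195:275,210:410];cv2.imwrite(sys.argv[1],cv2.resize(a,None,fx=4,fy=4,interpolation=2))
E
python3 m.py pics/e1.png
```

```text
tcp jig -0.014129267670818811 0.1601725051078518 F jig y 10.132457464641732
```

View pics/e1.png

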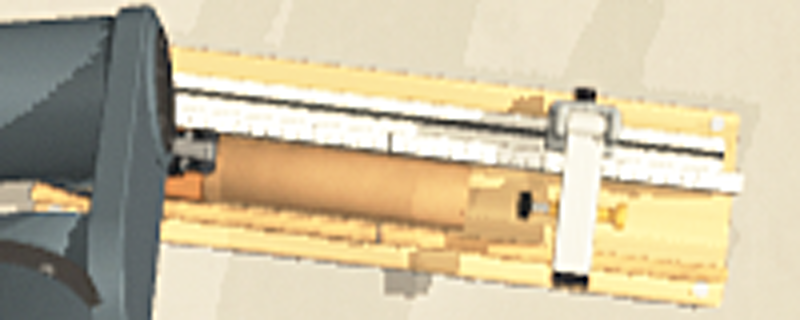

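The core end is at about (468,195) and the bumper face at about (520,205), so roughly 35 mm of gap is left. Drag is about 10 N.

Call:
move_arm --targets '[{"dx":-0.01,"dy":-0.1,"dz":0,"rx":0,"ry":0,"rz":0},{"dx":-0.01,"dy":-0.1,"dz":0,"rx":0,"ry":0,"rz":0},{"dx":-0.01,"dy":-0.1,"dz":0,"rx":0,"ry":0,"rz":0},{"dx":-0.01,"dy":-0.1,"dz":0,"rx":0,"ry":0,"rz":0},{"dx":-0.01,"dy":-0.1,"dz":0,"rx":0,"ry":0,"rz":0},{"dx":-0.01,"dy":-0.1,"dz":0,"rx":0,"ry":0,"rz":0},{"dx":-0.01,"dy":-0.1,"dz":0,"rx":0,"ry":0,"rz":0},{"dx":0,"dy":-0.02,"dz":0,"rx":0,"ry":0,"rz":0},{"dx":0,"dy":-0.02,"dz":0,"rx":0,"ry":0,"rz":0},{"dx":0,"dy":-0.02,"dz":0,"rx":0,"ry":0,"rz":0}]'

```text
t: 12.85
tcp_pos: [0.5535, 0.1453, 0.0711]
tool_rot: [0.999, -0.05, 0.001, -0.002]
force: [-0.4, 11.2, -1.4]
finger_gap: -0.001
gripper_force: 5.3
```

Call:
move_arm --targets '[{"dx":0,"dy":-0.02,"dz":0,"rx":0,"ry":0,"rz":0},{"dx":0,"dy":-0.02,"dz":0,"rx":0,"ry":0,"rz":0},{"dx":-0.01,"dy":-0.02,"dz":0,"rx":0,"ry":0,"rz":0},{"dx":0,"dy":-0.02,"dz":0,"rx":0,"ry":0,"rz":0},{"dx":0,"dy":-0.02,"dz":0,"rx":0,"ry":0,"rz":0},{"dx":0,"dy":-0.01,"dz":0,"rx":0,"ry":0,"rz":0},{"dx":0,"dy":-0.01,"dz":0,"rx":0,"ry":0,"rz":0},{"dx":0,"dy":-0.01,"dz":0,"rx":0,"ry":0,"rz":0},{"dx":0,"dy":-0.01,"dz":0,"rx":0,"ry":0,"rz":0},{"dx":0,"dy":-0.01,"dz":0,"rx":0,"ry":0,"rz":0}]'

```text
t: 14.1
tcp_pos: [0.5531, 0.1415, 0.0711]
tool_rot: [0.999, -0.05, 0.001, -0.002]
force: [0.1, 9.7, -1.9]
finger_gap: 0.0
gripper_force: 5.2
```

```bash
python3 m.py pics/e2.png
```

```text
tcp jig -0.014222930813734309 0.13720168370814545 F jig y 9.625093043570214
```

View pics/e2.png

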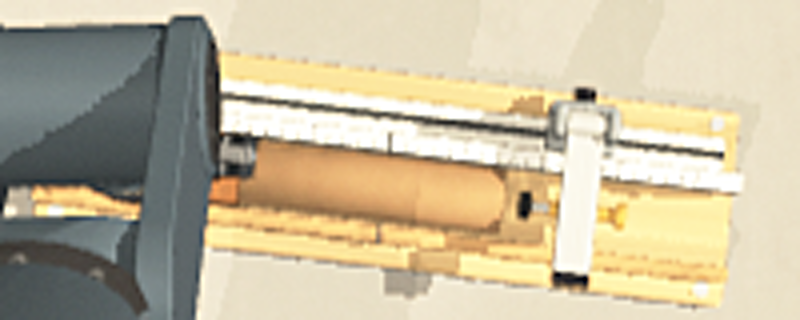

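The core end (505,200) is about 8 mm from the bumper face (518,205). From here I go slowly and feel for contact.

Call:
move_arm --targets '[{"dx":0,"dy":-0.02,"dz":0,"rx":0,"ry":0,"rz":0},{"dx":0,"dy":-0.02,"dz":0,"rx":0,"ry":0,"rz":0},{"dx":-0.01,"dy":-0.02,"dz":0,"rx":0,"ry":0,"rz":0},{"dx":0,"dy":-0.02,"dz":0,"rx":0,"ry":0,"rz":0},{"dx":0,"dy":-0.02,"dz":0,"rx":0,"ry":0,"rz":0},{"dx":0,"dy":-0.02,"dz":0,"rx":0,"ry":0,"rz":0},{"dx":0,"dy":-0.01,"dz":0,"rx":0,"ry":0,"rz":0},{"dx":0,"dy":-0.01,"dz":0,"rx":0,"ry":0,"rz":0},{"dx":0,"dy":-0.01,"dz":0,"rx":0,"ry":0,"rz":0},{"dx":0,"dy":-0.01,"dz":0,"rx":0,"ry":0,"rz":0}]'

```text
t: 15.4
tcp_pos: [0.5527, 0.1375, 0.0711]
tool_rot: [0.999, -0.05, 0.001, -0.002]
force: [-0.0, 10.0, -2.5]
finger_gap: -0.001
gripper_force: 5.3
```

Call:
move_arm --targets '[{"dx":0,"dy":-0.01,"dz":0,"rx":0,"ry":0,"rz":0},{"dx":0,"dy":-0.01,"dz":0,"rx":0,"ry":0,"rz":0},{"dx":0,"dy":-0.01,"dz":0,"rx":0,"ry":0,"rz":0},{"dx":0,"dy":-0.01,"dz":0,"rx":0,"ry":0,"rz":0},{"dx":0,"dy":-0.01,"dz":0,"rx":0,"ry":0,"rz":0},{"dx":0,"dy":-0.01,"dz":0,"rx":0,"ry":0,"rz":0},{"dx":0,"dy":-0.01,"dz":0,"rx":0,"ry":0,"rz":0},{"dx":0,"dy":-0.01,"dz":0,"rx":0,"ry":0,"rz":0},{"dx":0,"dy":0,"dz":0,"rx":0,"ry":0,"rz":0},{"dx":0,"dy":0,"dz":0,"rx":0,"ry":0,"rz":0}]'

```text
t: 16.65
tcp_pos: [0.5524, 0.1355, 0.071]
tool_rot: [0.999, -0.05, 0.001, -0.002]
force: [-0.5, 9.4, -1.4]
finger_gap: -0.001
gripper_force: 5.2
```

Call:
move_arm --targets '[{"dx":0,"dy":-0.01,"dz":0,"rx":0,"ry":0,"rz":0},{"dx":0,"dy":-0.01,"dz":0,"rx":0,"ry":0,"rz":0},{"dx":0,"dy":-0.01,"dz":0,"rx":0,"ry":0,"rz":0},{"dx":0,"dy":-0.01,"dz":0,"rx":0,"ry":0,"rz":0},{"dx":-0.01,"dy":-0.01,"dz":0,"rx":0,"ry":0,"rz":0},{"dx":0,"dy":-0.01,"dz":0,"rx":0,"ry":0,"rz":0},{"dx":0,"dy":-0.01,"dz":0,"rx":0,"ry":0,"rz":0},{"dx":0,"dy":-0.01,"dz":0,"rx":0,"ry":0,"rz":0},{"dx":0,"dy":0,"dz":0,"rx":0,"ry":0,"rz":0},{"dx":0,"dy":0,"dz":0,"rx":0,"ry":0,"rz":0}]'

```text
t: 17.9
tcp_pos: [0.5522, 0.1335, 0.0711]
tool_rot: [0.999, -0.05, 0.001, -0.002]
force: [-0.1, 9.8, -1.8]
finger_gap: -0.0
gripper_force: 5.2
```

Call:
move_arm --targets '[{"dx":0,"dy":-0.01,"dz":0,"rx":0,"ry":0,"rz":0},{"dx":0,"dy":-0.01,"dz":0,"rx":0,"ry":0,"rz":0},{"dx":0,"dy":-0.01,"dz":0,"rx":0,"ry":0,"rz":0},{"dx":0,"dy":-0.01,"dz":0,"rx":0,"ry":0,"rz":0},{"dx":-0.01,"dy":-0.01,"dz":0,"rx":0,"ry":0,"rz":0},{"dx":0,"dy":-0.01,"dz":0,"rx":0,"ry":0,"rz":0},{"dx":0,"dy":-0.01,"dz":0,"rx":0,"ry":0,"rz":0},{"dx":0,"dy":-0.01,"dz":0,"rx":0,"ry":0,"rz":0},{"dx":0,"dy":0,"dz":0,"rx":0,"ry":0,"rz":0},{"dx":0,"dy":0,"dz":0,"rx":0,"ry":0,"rz":0}]'

```text
t: 19.15
tcp_pos: [0.5521, 0.1315, 0.071]
tool_rot: [0.999, -0.05, 0.001, -0.002]
force: [-0.6, 10.4, -1.5]
finger_gap: -0.002
gripper_force: 5.2
```

Call:
move_arm --targets '[{"dx":0,"dy":-0.01,"dz":0,"rx":0,"ry":0,"rz":0},{"dx":0,"dy":-0.01,"dz":0,"rx":0,"ry":0,"rz":0},{"dx":0,"dy":-0.01,"dz":0,"rx":0,"ry":0,"rz":0},{"dx":0,"dy":-0.01,"dz":0,"rx":0,"ry":0,"rz":0},{"dx":-0.01,"dy":-0.01,"dz":0,"rx":0,"ry":0,"rz":0},{"dx":0,"dy":-0.01,"dz":0,"rx":0,"ry":0,"rz":0},{"dx":0,"dy":-0.01,"dz":0,"rx":0,"ry":0,"rz":0},{"dx":0,"dy":-0.01,"dz":0,"rx":0,"ry":0,"rz":0},{"dx":0,"dy":0,"dz":0,"rx":0,"ry":0,"rz":0},{"dx":0,"dy":0,"dz":0,"rx":0,"ry":0,"rz":0}]'

```text
t: 20.4
tcp_pos: [0.5519, 0.1301, 0.0711]
tool_rot: [0.999, -0.05, 0.001, -0.003]
force: [-0.4, 12.4, -1.3]
finger_gap: 0.002
gripper_force: 6.2
```

Call:
move_arm --targets '[{"dx":0,"dy":-0.01,"dz":0,"rx":0,"ry":0,"rz":0},{"dx":0,"dy":-0.01,"dz":0,"rx":0,"ry":0,"rz":0},{"dx":0,"dy":-0.01,"dz":0,"rx":0,"ry":0,"rz":0},{"dx":0,"dy":-0.01,"dz":0,"rx":0,"ry":0,"rz":0},{"dx":-0.01,"dy":-0.01,"dz":0,"rx":0,"ry":0,"rz":0},{"dx":0,"dy":-0.01,"dz":0,"rx":0,"ry":0,"rz":0},{"dx":0,"dy":-0.01,"dz":0,"rx":0,"ry":0,"rz":0},{"dx":0,"dy":-0.01,"dz":0,"rx":0,"ry":0,"rz":0},{"dx":0,"dy":0,"dz":0,"rx":0,"ry":0,"rz":0},{"dx":0,"dy":0,"dz":0,"rx":0,"ry":0,"rz":0}]'

```text
t: 21.65
tcp_pos: [0.5518, 0.1288, 0.0711]
tool_rot: [0.999, -0.05, 0.001, -0.003]
force: [0.7, 14.6, -2.2]
finger_gap: 0.001
gripper_force: 7.5
```

Call:
move_arm --targets '[{"dx":0,"dy":-0.01,"dz":0,"rx":0,"ry":0,"rz":0},{"dx":0,"dy":-0.01,"dz":0,"rx":0,"ry":0,"rz":0},{"dx":0,"dy":-0.01,"dz":0,"rx":0,"ry":0,"rz":0},{"dx":0,"dy":-0.01,"dz":0,"rx":0,"ry":0,"rz":0},{"dx":-0.01,"dy":-0.01,"dz":0,"rx":0,"ry":0,"rz":0},{"dx":0,"dy":-0.01,"dz":0,"rx":0,"ry":0,"rz":0},{"dx":0,"dy":-0.01,"dz":0,"rx":0,"ry":0,"rz":0},{"dx":0,"dy":-0.01,"dz":0,"rx":0,"ry":0,"rz":0},{"dx":0,"dy":0,"dz":0,"rx":0,"ry":0,"rz":0},{"dx":0,"dy":0,"dz":0,"rx":0,"ry":0,"rz":0}]'

```text
t: 22.9
tcp_pos: [0.5517, 0.1275, 0.0711]
tool_rot: [0.999, -0.051, 0.001, -0.004]
force: [0.4, 16.9, -3.0]
finger_gap: -0.003
gripper_force: 8.9
```

Pinch is about 7 N. I back straight off, then go up.

Call:
move_arm --targets '[{"dx":0.01,"dy":0.1,"dz":0,"rx":0,"ry":0,"rz":0},{"dx":0.02,"dy":0.2,"dz":0,"rx":0,"ry":0,"rz":0},{"dx":0.03,"dy":0.3,"dz":0,"rx":0,"ry":0,"rz":0},{"dx":0.05,"dy":0.5,"dz":0,"rx":0,"ry":0,"rz":0},{"dx":0.05,"dy":0.5,"dz":0,"rx":0,"ry":0,"rz":0},{"dx":0,"dy":0.4,"dz":0.6,"rx":0,"ry":0,"rz":0},{"dx":0,"dy":0.4,"dz":0.8,"rx":0,"ry":0,"rz":0},{"dx":0,"dy":0.4,"dz":0.8,"rx":0,"ry":0,"rz":0},{"dx":0,"dy":0.4,"dz":0.8,"rx":0,"ry":0,"rz":0},{"dx":0,"dy":0.4,"dz":0.8,"rx":0,"ry":0,"rz":0}]'

```text
t: 24.15
tcp_pos: [0.5552, 0.2139, 0.1668]
tool_rot: [0.999, -0.049, 0.0, -0.0]
force: [-0.5, -0.7, 0.1]
finger_gap: -0.003
gripper_force: 0.0
```

```bash
python3 m.py pics/e3.png
```

```text
tcp jig -0.019296053579253705 0.20945288265998555 F jig y -0.7660069491170991
```

View pics/e3.png

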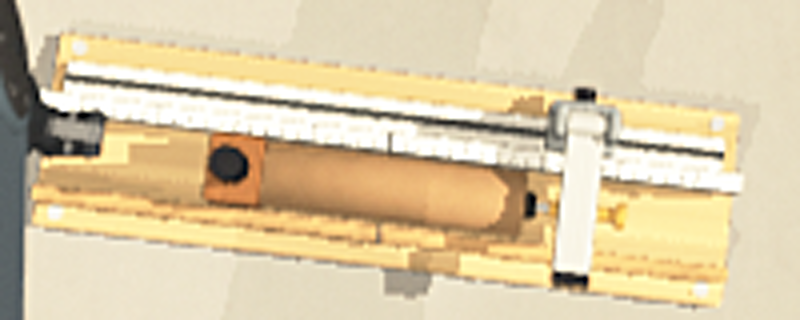

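The follower (235,170), core (262–525) and bumper (530,205) are in contact, the flag is down, and the arm is clear.

```bash
python3 -c "
from station import order
print(order.sign_off())"
```

```text
the job is handed in; nothing more can be done
None
```

I flipped the flag fully down, pushed the core against the bumper with the follower, left it pinched at an estimated 7 N (from the wrist force), backed the arm clear and handed the job in at about 24 s; I saw no other items disturbed, and no verdict was returned.

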